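# Air the damp box with its elbow lever

## Robot

A 7-joint arm with a two-finger parallel gripper is mounted at the origin on the work surface. World frame = base frame: x ahead of the robot, y to its left, z up, the work surface at z = 0. Lengths are in mm, angles in rad, forces in N, time in s.
With the tool pointing down it reaches from about 425 to 875 mm from the base axis. Payload 4.7 kg.
Tool frame: the origin (TCP) lies midway between the tips of the shut fingers; the grasp point (between the pads) lies 19 mm behind it; z points along the fingers, y is the line along which they close (so a half turn about z gives the same grasp; the last joint's range is limited). The gripper opens to 87 mm and grips with 3 to 60 N. Pads are 19 mm wide; open, the fingers measure 117 mm over their backs; the gripper's body (75 mm by 190 mm) begins 51 mm behind the grasp point.
Start: joints at [1.298, 0.321, -0.07, 1.45, 0.023, 1.371, -0.057], TCP at [183.854, -623.477, 222.587] pointing down, gripper open.
Joint ranges: [-2.86, 2.86], [-0.3, 2.09], [-1.38, 1.24], [0.06, 2.45], [-1.56, 4.7], [0.09, 2.05], [-2.69, 2.69]. Speed limits (rad/s): [2.57, 2.57, 3.14, 3.14, 3.14, 3.14, 3.14].

## Interface

Orientations are given as a unit quaternion [w, x, y, z].
In Python, from cell import state, camera, finish_job, spot_in, regions_of gives the robot as it stands.
- The arm moves only by the tool drive_tool, never from a script. Its argument "plan" is one flat list of numbers, 6 for each row, row after row: the shift along the tool's x, y, z in cm, then the turn, a rotation vector about the tool's x, y, z in degrees. A call has 1 to 20 rows; each row is the pose to reach, as a shift and turn from the pose commanded when the call began, along the tool's axes at that moment; what a row does not reach only later rows make up. A row lasts 1/10 s, in which the tool goes at most 50 mm and 8.59 degrees, less where a joint would pass 70% of its speed; a pose out of reach is approached as far as the arm can. A call with a gripper value outside its range is refused whole. "hand" is the opening, from 0 (shut) to 1 (fully open), set as the call begins (left out, the last holds). The fingers move at their own pace and stop on an object; the grip force is fixed at half the most. Time passes only in rows, so rows that repeat a pose let the fingers close. It gives the time, the measured TCP pose, the force, the opening and the grip force at its end, in the units of the state.
- state(): the state, without advancing time (a new reading comes with each control period).
- camera(name): name is "scene" or "top"; returns a dict with "color" (420x560x3 uint8, blue, green, red), "z_map" (420x560 float32, mm along the optical axis (not along the pixel's ray), 0 where there is no reading), "K" (3x3 intrinsics, pixels), "cam_to_world" (4x4, takes a point from camera to world coordinates). Camera axes: x right, y up, looking along -z (the intrinsics and any distortion apply to the point x, -y, -z); pixel columns grow to the right and rows downward; lengths in mm; the calibration is good to about 2 mm. A picture is of the moment at which its call begins.
- finish_job(): hands the job in; it is judged then, once.
Trained networks look in a picture, given as the dict that the camera call returned (one of the last four; its "shot" number tells which), for a name from the list of things; names that differ only in an ending like _2 or _b are one class to them, and where a whole thing is asked for, a point or a joint stands for the part that bears it (a point fixed in the world has none). Each returns a list of dicts, best first, with "p" (0 to 1); they miss things now and then, are a little off and sometimes report something else, mostly with a low value. They report only what shows in the picture. A call takes as long as a camera call.
- spot_in(picture, query): "pixel" ([column, row] in pixels, amid what is visible of it).
- regions_of(picture, query): "region" (420x560 bool, what is visible of it) and "pixel" ([column, row] in pixels, amid what is visible of it).
The state is a dict: "t": time; "joint_pos": joint angles; "qvel": joint speeds; "tau": joint torques, N m; "position": TCP position; "ee_rot": TCP orientation; "wrist_force": force on the tool from outside, world axes, zero at the start; "torque": the same for the moment, N m; "width": finger opening in mm; "grasp_force": force on a finger pad.
Only numpy, scipy, OpenCV 4.12 (cv2) and the standard library are available. Lean on these libraries where they do the work, as an engineer would, in place of code of your own. Each camera call takes 0.05 s, during which the arm holds its last target. There are 200 camera calls.

## Task

Air the potter's damp box: with the closed fingertips press down the orange pad at the long end of the lever until the free (red) edge of the heavy lid has risen at least 3 cm, and keep it up for three to four seconds. Then let the pad come back up slowly under your fingertips, so that the lid closes gently instead of dropping, and move clear. Do not touch the lid itself, do not lift the lever out of its notches, and leave the pots standing around it alone.

Things in the scene. Friction and masses are not known exactly. Their poses are not given: they have to be found in the camera images.
- damp_box: Fixed unit on a grey T-shaped board (470 mm long, 12 thick): wooden chest 160 long, 240 wide, 133 mm high, and a blue stand, two notched cheeks (159 mm high) that carry the lever's pin. Origin on the table under the pin, which rests 135 mm up. +x: level, from pin to chest (walls at x = 115 to 275 mm); -x: along the lever to its pad; z up. A stop post, 86 mm high, stands under the long arm at x = -130 mm.
- lever: Loose wooden bar 290 x 30 x 16 mm, 0.55 kg, its 12 mm cross pin lying in open notches. Origin mid-pin. At rest its z is up, -x points (from above) along the long arm to the pad, and the bar rises 0.25 rad to the pad. A steel roller on the short arm, 85 mm from the pin, rests 3 mm below the lid's overhang; pressing the pad (0.55 rad to the stop) lifts the lid. Let go, it tips back to rest.
- lever_pad (a point): Centre of the upper face of the round orange pad (diameter 60, 12 mm thick) at the long end, 210 mm from the pin. At rest 202 mm above the table, at the stop about 91. It takes 1 to 2 N until the roller meets the lid, then 4 to 9 N. A 3 cm lid rise needs about 75 mm of pad travel; the stop comes at about 110 mm.
- lid_edge (a point): Middle of the free edge of the lid (front edge, with a red strip), 137 mm above the table when shut. The lid is a wood and plaster slab 210 x 270 x 30 mm of about 2 to 3 kg, hinged 210 mm behind this edge at the far side of the chest.
- lid (a joint): Opening angle of the lid in rad: 0 shut, positive open; 0.143 is 3 cm of rise at the free edge, about 0.21 with the lever on its stop. The lid falls shut by itself unless held.
- bird_jug: A small unfired brown clay jug with a narrow neck, 72 mm wide, 116 mm high; origin at the centre of its foot. To be left alone.
- slip_cup: A grey cup, 66 mm wide, 75 mm high; origin at the centre of its foot. To be left alone.
- glaze_jar: A blue jar with a white cap, 52 mm wide, 80 mm high; origin at the centre of its foot. To be left alone.

How it is judged (in metres and radians):
On the way:
1. the lid is held up by the fingers pressing the lever, its free edge raised about 3 cm (lid beyond 0.13 rad), for 2.7 s without a break (value of joint lid above 0.13 rad and contact force between the fingers and lever above 0.3 N), for 2.7 s.
At the end, for the whole second after the job is handed in: The lid is shut (under 0.02 rad), the lever is back at rest in its notches (pin within 8 mm of its height, tilt within 0.06 rad of rest, under 0.02 m/s), and jug, cup and jar are within 25 mm of where they stood (value of joint lid below 0.02 rad and linear speed of lever below 0.02 m/s and distance between lever and damp_box below 0.143 m and angle between lever's own z axis and vertical below 0.06 rad and distance of each of bird_jug, slip_cup, glaze_jar from where it was at the start of the episode below 0.025 m); the robot touches nothing.
It fails at once if the lid drops (closes faster than 1.2 rad/s) (velocity of joint lid below -1.2 rad/s).
It fails at once if the robot pushes on the lid itself (over 1 N) (contact force between any of the fingers, the arm and lid above 1 N).
It fails at once if the lever is lifted out of its notches (pin 12 mm up) (z of lever in the frame of damp_box above 0.147 m).
It fails at once if a pot is shoved, lifted or tipped (distance of any of bird_jug, slip_cup, glaze_jar from where it was at the start of the episode above 0.025 m or angle between any of bird_jug, slip_cup, glaze_jar's own z axis and vertical above 0.35 rad).
It also fails if it takes over 53 s, if anything falls off the work surface, if the arm or the gripper's body presses on something with over 40 N, if the wrist force passes 120 N, or if a joint passes its speed limit or range.

## Working session

There is one attempt and no reset: what is moved stays moved. The work goes in short steps, Python scripts to look and compute and a tool call to move; the robot and the scene stay as the last step left them, time stands still between calls to the robot, and variables do not carry over. Pictures are saved under pics/ and viewed, at most 10 in all, crops included, and the job is handed in when it is done.

Besides the shell and the picture viewer there is one more tool, called after "Emit:" in YAML: its name, and indented under it one key for each argument. drive_tool: Moves the arm, as the interface text tells. Its arguments: {"type":"object","properties":{"plan":{"type":"array","items":{"type":"number"}},"hand":{"type":"number"}},"required":["plan"]}

```bash
mkdir -p pics
cat > h.py <<'E'
from cell import *
import numpy as np, cv2
def world(p,c,r):
    z=float(p["z_map"][int(round(r)),int(round(c))]); K=p["K"]
    x=(c-K[0,2])/K[0,0]*z; y=(r-K[1,2])/K[1,1]*z
    return (p["cam_to_world"]@[x,-y,-z,1])[:3]
def cloud(p,m):
    r,c=np.nonzero(m&(p["z_map"]>0)); z=p["z_map"][r,c]; K=p["K"]
    return (p["cam_to_world"]@np.array([(c-K[0,2])/K[0,0]*z,-(r-K[1,2])/K[1,1]*z,-z,np.ones_like(z)]))[:3].T
E
python3 - <<'E'
from h import *
ims=[]
for n in("top","scene"):
    p=camera(n); ims.append(p["color"])
    for q in("lever_pad","lid_edge","lever","damp_box","bird_jug","slip_cup","glaze_jar"):
        for d in spot_in(p,q)[:2]: print(n,q,round(d["p"],2),np.round(d["pixel"]),world(p,*d["pixel"]).round())
    hsv=cv2.cvtColor(p["color"],cv2.COLOR_BGR2HSV)
    for nm,lo,hi in(("orange",(8,170,120),(18,255,255)),("red",(0,170,90),(5,255,255))):
        m=cv2.inRange(hsv,lo,hi)>0; c=cloud(p,m); print(n,nm,len(c),np.median(c,0).round() if len(c) else 0)
s=state();print(s)
cv2.imwrite("pics/a.png",cv2.resize(np.vstack(ims),(448,672))[:600] if 0 else cv2.resize(np.hstack(ims),(800,300)))
E
```

```text
top lever_pad 0.94 [370. 222.] [551. -88. 170.]
top lid_edge 0.68 [259. 220.] [576. 166. 165.]
top lever 0.82 [369. 222.] [552. -87. 168.]
top damp_box 0.66 [266. 230.] [552. 152. 163.]
top bird_jug 0.96 [314. 185.] [672.  26.  85.]
top slip_cup 0.9 [385. 187.] [ 669. -169.   11.]
top glaze_jar 0.7 [326. 268.] [460.  14.  76.]
top orange 5064 [ 945. -218.   68.]
top red 477 [565.  77. 151.]
scene lever_pad 0.82 [170. 205.] [ 562. -100.  172.]
scene lid_edge 0.91 [285. 207.] [646. 159. 164.]
scene lever 0.92 [166. 205.] [ 558. -108.  170.]
scene damp_box 0.66 [274. 229.] [705. 112. 157.]
scene damp_box 0.18 [169. 207.] [ 561. -101.  165.]
scene bird_jug 0.95 [234. 266.] [703.  15.  66.]
scene slip_cup 0.73 [163. 277.] [ 686. -147.   66.]
scene glaze_jar 0.47 [204. 220.] [479. -15.  38.]
scene orange 336 [ 544. -193.  202.]
scene red 497 [586. 835.  64.]
{'t': 0.8, 'joint_pos': array([ 1.29810894,  0.32095146, -0.0700765 ,  1.45046966,  0.02260994,
        1.37079098, -0.05692313]), 'qvel': array([ 6.53101148e-04,  7.58610416e-04,  5.77312282e-05, -1.10777730e-03,
        6.79829190e-04,  1.15701006e-03,  5.67579429e-04]), 'tau': array([-5.56511277e-04, -4.91055501e+01, -4.03457936e-01, -3.12752545e+01,
       -6.35594199e-02,  3.33567266e-02,  5.05129549e-05]), 'position': array([ 183.83708354, -623.50210705,  222.63315375]), 'ee_rot': array([ 8.76821031e-05,  9.89738519e-01,  1.42890367e-01, -1.74899655e-05]), 'wrist_force': array([ 0.04191821, -0.27500061, -0.5747468 ]), 'torque': array([ 0.03368574, -0.03128638, -0.02736512]), 'grasp_force': 0.0, 'width': 87.4117528211138}
```

View pics/a.png

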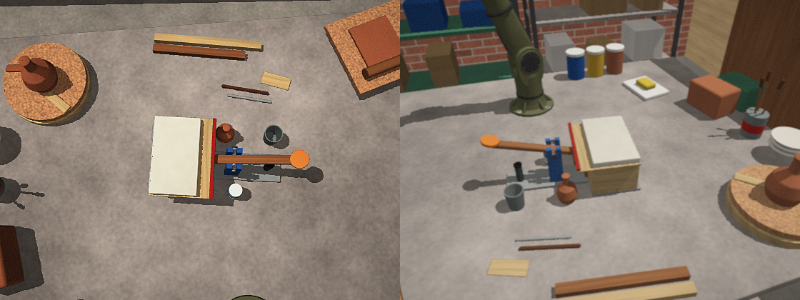

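The top view (left) shows the pad at about (300,159) in the picture and the lever running left to the red lid edge at (213,160). The jug, cup and jar stand beside the lever, well away from the pad. Next I measure the pad and the lever direction.

```bash
cat >> h.py <<'E'
def tool(v):
    from scipy.spatial.transform import Rotation as R
    s=state(); q=s["ee_rot"]; return R.from_quat([*q[1:],q[0]]).inv().apply(np.array(v)-s["position"])/10
def pad(n):
    p=camera(n); h=cv2.cvtColor(p["color"],cv2.COLOR_BGR2HSV); c=cloud(p,cv2.inRange(h,(6,150,100),(20,255,255))>0)
    return c[np.linalg.norm(c-[544,-193,150],axis=1)<90],p
E
python3 - <<'E'
from h import *
for n in("top","scene"):
    c,p=pad(n); print(n,len(c),c.mean(0).round(1),c.min(0).round(),c.max(0).round())
    h=cv2.cvtColor(p["color"],cv2.COLOR_BGR2HSV); r=cloud(p,(cv2.inRange(h,(0,150,80),(5,255,255))>0)); r=r[(abs(r[:,2]-145)<25)&(abs(r[:,1]-80)<60)&(abs(r[:,0]-570)<160)]
    print("red",len(r),r.mean(0).round(),r.min(0).round(),r.max(0).round())
print(tool([544,-197,230]))
E
```

```text
top 885 [ 538.5 -171.   193.6] [ 506. -220.  167.] [ 565. -106.  212.]
red 484 [569.  76. 151.] [439.  54. 143.] [704.  98. 158.]
scene 380 [ 542.5 -191.6  200.7] [ 508. -221.  170.] [ 567. -115.  210.]
red 254 [595.  71. 150.] [444.  52. 125.] [706.  94. 154.]
[ 46.60937523 -30.72099946  -0.74685747]
```

Emit:
drive_tool:
  hand: 0
  plan: [2,-1.4,-1.2,0,0,0,6,-4,-2,0,0,0,10,-6.8,-2.5,0,0,0,14,-9.5,-2.5,0,0,0,18,-12.2,-2.5,0,0,0,22,-14.9,-2.5,0,0,0,26,-17.6,-2.5,0,0,0,30,-20.3,-2.5,0,0,0,34,-23,-2.5,0,0,0,38,-25.7,-2.5,0,0,0,41.5,-28,-2.5,0,0,0,44.5,-30,-2.5,0,0,0,46,-31,-2.5,0,0,0,46,-31,-2,0,0,0,46,-31,-2,0,0,0,46,-31,-2,0,0,0]

```text
t: 2.5
position: [536.1, -198.1, 242.1]
ee_rot: [0.0, 0.99, 0.141, -0.001]
wrist_force: [0.0, -0.5, -0.3]
width: 0.2
grasp_force: 0.0
```

Run:
```python
from h import *
s=state();print(s["t"],s["position"],s["ee_rot"],s["wrist_force"],s["width"])
p=camera("scene"); cv2.imwrite("pics/b.png",cv2.resize(p["color"][130:290,100:340],(720,480)))
```

```text
2.5 [ 536.09042144 -198.0734669   242.10777204] [ 3.14651697e-04  9.89942092e-01  1.41470933e-01 -7.28309878e-04] [ 0.02172828 -0.47312725 -0.30774449] 0.22272099001371082
```

View pics/b.png

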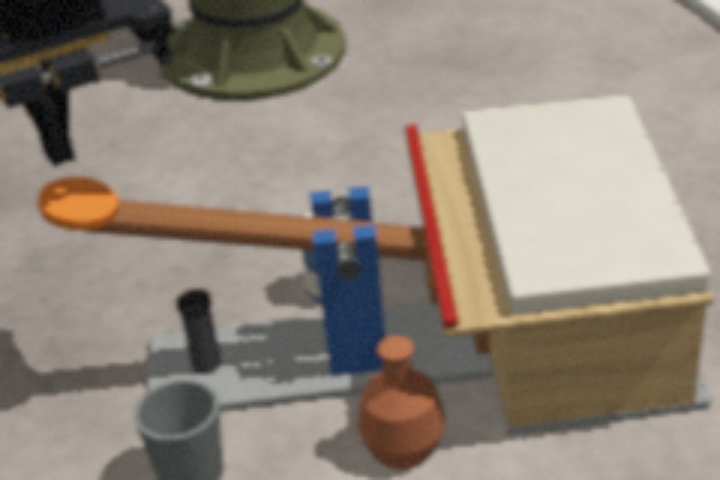

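The fingertips (60,160) are over the pad (78,200) and clear of the pots. Now I press.

Emit:
drive_tool:
  plan: [0,0,1,0,0,0,0,0,2,0,0,0,0,0,2.8,0,0,0,0,0,3.3,0,0,0,0,0,3.7,0,0,0,0,0.1,4.2,0,0,0,0,0.1,4.7,0,0,0,0,0.2,5.2,0,0,0,0,0.2,5.7,0,0,0,0,0.3,6.2,0,0,0,0,0.4,6.7,0,0,0,0,0.4,7.2,0,0,0,0,0.5,7.7,0,0,0,0,0.5,8.2,0,0,0,0,0.6,8.7,0,0,0,0,0.6,9.2,0,0,0,0,0.6,9.7,0,0,0,0,0.6,10.2,0,0,0,0,0.6,10.6,0,0,0,0,0.6,11,0,0,0]

```text
t: 4.55
position: [540.1, -206.1, 134.7]
ee_rot: [0.003, 0.99, 0.142, 0.001]
wrist_force: [-1.1, -6.1, 8.5]
width: 0.3
grasp_force: 4.4
```

Run:
```python
from h import *
s=state();print(s["t"],s["position"],s["wrist_force"])
c,p=pad("scene");print(c.mean(0))
cv2.imwrite("pics/c.png",cv2.resize(p["color"][130:290,100:340],(720,480)))
```

```text
4.55 [ 540.09955741 -206.08576076  134.72088402] [-1.14477189 -6.13912274  8.48064148]
[ 548.80899753 -199.81111068  133.07872844]
```

View pics/c.png

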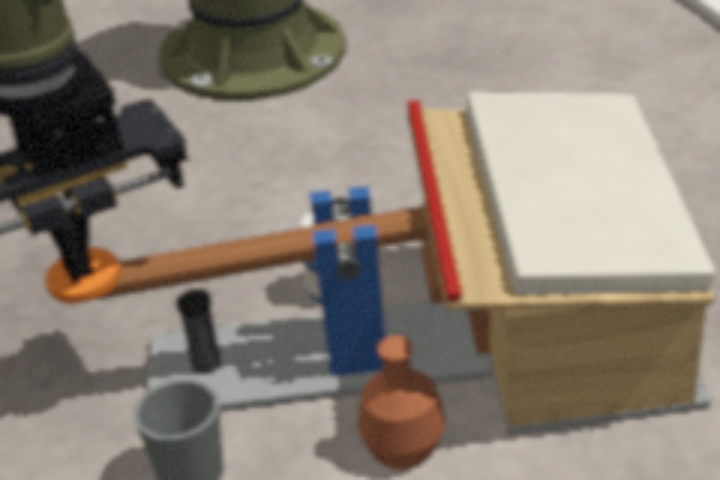

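The pad (85,275) is pressed to about level and the lid's red edge is rising. The fingers sit well on the pad.

Emit:
drive_tool:
  plan: [0,0.1,0.4,0,0,0,0,0.2,0.8,0,0,0,0,0.3,1.2,0,0,0,0,0.3,1.6,0,0,0,0,0.3,1.9,0,0,0,0,0.3,2.1,0,0,0,0,0.3,2.1,0,0,0,0,0.3,2.1,0,0,0,0,0.3,2.1,0,0,0,0,0.3,2.1,0,0,0,0,0.3,2.1,0,0,0,0,0.3,2.1,0,0,0]

```text
t: 5.8
position: [540.9, -205.1, 113.0]
ee_rot: [0.001, 0.99, 0.143, 0.001]
wrist_force: [-1.3, -0.8, 6.9]
width: 0.5
grasp_force: 3.4
```

Run:
```python
from h import *
s=state();print(s["t"],s["position"],s["wrist_force"])
p=camera("scene")
h=cv2.cvtColor(p["color"],cv2.COLOR_BGR2HSV); r=cloud(p,(cv2.inRange(h,(0,150,80),(5,255,255))>0)); r=r[(abs(r[:,2]-165)<45)&(abs(r[:,1]-80)<60)&(abs(r[:,0]-570)<160)]
print("red",len(r),r.mean(0).round(1),r.min(0).round(),r.max(0).round())
```

```text
5.8 [ 540.85272338 -205.1389345   113.03737095] [-1.33230505 -0.75910213  6.92334597]
red 265 [591.9  76.5 185.3] [444.  58. 178.] [707. 100. 189.]
```

Emit:
drive_tool:
  plan: [0,0,0,0,0,0,0,0,0,0,0,0,0,0,0,0,0,0,0,0,0,0,0,0,0,0,0,0,0,0,0,0,0,0,0,0,0,0,0,0,0,0,0,0,0,0,0,0,0,0,0,0,0,0,0,0,0,0,0,0,0,0,0,0,0,0,0,0,0,0,0,0,0,0,0,0,0,0,0,0,0,0,0,0,0,0,0,0,0,0,0,0,0,0,0,0,0,0,0,0,0,0,0,0,0,0,0,0,0,0,0,0,0,0,0,0,0,0,0,0]

```text
t: 7.85
position: [540.9, -205.2, 113.0]
ee_rot: [0.001, 0.99, 0.143, 0.001]
wrist_force: [-0.7, -0.1, 7.7]
width: 0.3
grasp_force: 3.4
```

Emit:
drive_tool:
  plan: [0,0,0,0,0,0,0,0,0,0,0,0,0,0,-0.2,0,0,0,0,0,-0.5,0,0,0,0,0,-0.8,0,0,0,0,0,-1.1,0,0,0,0,0,-1.4,0,0,0,0,0,-1.7,0,0,0,0,-0.1,-2,0,0,0,0,-0.1,-2.3,0,0,0,0,-0.1,-2.6,0,0,0,0,-0.2,-2.9,0,0,0,0,-0.2,-3.2,0,0,0,0,-0.2,-3.5,0,0,0,0,-0.3,-3.8,0,0,0,0,-0.3,-4.1,0,0,0,0,-0.4,-4.4,0,0,0,0,-0.4,-4.7,0,0,0,0,-0.4,-5,0,0,0,0,-0.5,-5.3,0,0,0]

```text
t: 9.85
position: [539.0, -199.3, 165.1]
ee_rot: [-0.0, 0.99, 0.143, 0.0]
wrist_force: [1.4, -4.0, 5.9]
width: 0.8
grasp_force: 2.9
```

Emit:
drive_tool:
  plan: [0,0,-0.3,0,0,0,0,0,-0.6,0,0,0,0,0,-0.9,0,0,0,0,-0.1,-1.2,0,0,0,0,-0.1,-1.5,0,0,0,0,-0.1,-1.8,0,0,0,0,-0.1,-2.1,0,0,0,0,-0.1,-2.4,0,0,0,0,-0.1,-2.7,0,0,0,0,-0.1,-3,0,0,0,0,-0.1,-3.3,0,0,0,0,-0.1,-3.5,0,0,0,0,-0.1,-3.7,0,0,0,0,-0.1,-3.9,0,0,0,0,-0.1,-4.1,0,0,0,0,-0.1,-4.3,0,0,0,0,-0.1,-4.5,0,0,0,0,-0.1,-4.8,0,0,0,0,-0.1,-5.2,0,0,0,0,-0.1,-5.6,0,0,0]

```text
t: 11.85
position: [538.2, -199.0, 220.9]
ee_rot: [0.0, 0.99, 0.143, -0.0]
wrist_force: [-0.4, -0.2, -0.6]
width: 0.3
grasp_force: 0.0
```

Emit:
drive_tool:
  plan: [0,0,-1,0,0,0,0,0,-3,0,0,0,0,0,-5,0,0,0,0,3,-6,0,0,0,0,6,-6,0,0,0,0,9,-6,0,0,0,0,11,-6,0,0,0,0,12,-6,0,0,0,0,12,-6,0,0,0,0,12,-6,0,0,0]

```text
t: 12.85
position: [572.4, -312.6, 280.8]
ee_rot: [-0.0, 0.99, 0.144, 0.0]
wrist_force: [0.3, 0.6, 0.8]
width: 0.6
grasp_force: 0.0
```

Run:
```python
from h import *
s=state();print(s["t"],s["position"],s["wrist_force"])
c,p=pad("scene");print(c.mean(0))
for q in("bird_jug","slip_cup","glaze_jar"):
    for d in spot_in(p,q)[:1]: print(q,d)
h=cv2.cvtColor(p["color"],cv2.COLOR_BGR2HSV); r=cloud(p,(cv2.inRange(h,(0,150,80),(5,255,255))>0)); r=r[(abs(r[:,2]-165)<45)&(abs(r[:,1]-80)<60)&(abs(r[:,0]-570)<160)]
print("red",r.mean(0).round(1))
cv2.imwrite("pics/d.png",cv2.resize(p["color"][130:290,100:340],(720,480)))
```

```text
12.85 [ 572.36490795 -312.60138521  280.78167376] [0.28521754 0.61185632 0.76104711]
[ 543.45388138 -191.1394234   200.65635708]
bird_jug {'pixel': [233.8, 268.1], 'p': 0.96}
slip_cup {'pixel': [160.8, 275.3], 'p': 0.56}
red [595.5  70.6 150. ]
```

View pics/d.png

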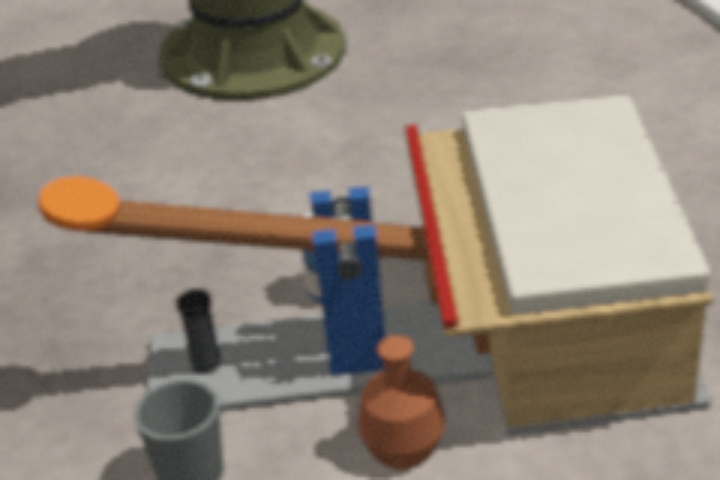

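The lid is shut, the pad is back at rest at (78,200), and the visible pots have not moved.

```bash
python3 -c "from cell import *; print(finish_job())"
```

```text
the job is handed in; nothing more can be done
None
```

I aired the damp box and handed in the job: the lid edge rose about 35 mm and was held for about 3.5 s, then lowered slowly until shut, with the lever back at rest and the arm clear; the jug and cup did not move, the glaze jar was hidden behind the stand in the last picture, and no verdict came back.

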